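Close up the spice chest

ROBOT

A 7-joint arm with a two-finger parallel gripper is mounted at the origin on the work surface. World frame = base frame: x ahead of the robot, y to its left, z up, the work surface at z = 0. Lengths are in m, angles in rad, forces in N, time in s.
With the tool pointing down it reaches from about 0.425 to 0.875 m from the base axis. Payload 4.7 kg.
Tool frame: the origin (TCP) lies between the finger pads; the fingertips stand 19 mm ahead of it and the grasp point (between the pads) is the TCP (ctrl.tip_extent is the distance from the TCP to the fingertips, in m); z points along the fingers, y is the line along which they close (so a half turn about z gives the same grasp; the last joint's range is limited). The gripper opens to 87 mm and grips with 3 to 60 N. Pads are 19 mm wide; open, the fingers measure 117 mm over their backs; the gripper's body (75 mm by 190 mm) begins 51 mm behind the grasp point.
Start: joints at [1.324, 0.321, -0.07, 1.45, 0.023, 1.371, -0.057], TCP at [0.168, -0.628, 0.242] pointing down, gripper open.
Joint ranges: [-2.86, 2.86], [-0.3, 2.09], [-1.38, 1.24], [0.06, 2.45], [-1.56, 4.7], [0.09, 2.05], [-2.69, 2.69]. Speed limits (rad/s): [2.57, 2.57, 3.14, 3.14, 3.14, 3.14, 3.14].

INTERFACE

Orientations are given as a rotation vector (axis times angle).
In Python, from bench import ctrl gives the robot as it stands.
- The arm moves only by the shell command python3 -m crank 'ROWS' [OPENING] [FORCE]. ROWS is JSON, a list of rows, each an object of numbers: "tx", "ty", "tz": the shift along the tool's x, y, z in mm; "turn": the turn about the tool's z in units of 5 degrees (1.0 is 5 degrees). In form: [{"tx": .., "ty": .., "tz": .., "turn": ..}, ...]. A call has 1 to 5 rows; each row is the pose to reach, as a shift and turn from the pose commanded when the call began, along the tool's axes at that moment; what a row does not reach only later rows make up. A row lasts 1/8 s, in which the tool goes at most 62.5 mm and 10.7 degrees, less where a joint would pass 70% of its speed; a pose out of reach is approached as far as the arm can. A call with a gripper value outside its range is refused whole. OPENING is the finger opening in mm, from 0 to 87, set as the call begins (- or left out, the last holds). The fingers move at their own pace and stop on an object; FORCE is the grip in N (left out, the last holds). Time passes only in rows, so rows that repeat a pose let the fingers close. It gives the time, the measured TCP pose, the force, the opening and the grip force at its end, in the units of the state.
- ctrl.get_state(): the state, without advancing time (a new reading comes with each control period).
- ctrl.get_image(name): name is "scene" or "side" or "wrist"; returns (picture, depth): 480x640x3 uint8, red, green, blue; 480x640 float32, m along the optical axis (not along the pixel's ray), 0 where there is no reading.
- ctrl.camera_model(name): a dict with "intrinsics" (3x3 intrinsics, pixels), "origin" and "orientation" of the camera in the world. Camera axes: x right, y down, z forward; pixel columns grow to the right and rows downward; lengths in m; the calibration is good to about 2 mm. A picture is of the moment at which its call begins: read the wrist's pose just before it. camera_model takes no time and is no camera call; for the wrist camera it gives the pose at the moment of the call.
- ctrl.close_job(): hands the job in; it is judged then, once.
Trained networks look in the newest picture that a camera, given by its name, has taken for a name from the list of things; names that differ only in an ending like _2 or _b are one class to them, and where a whole thing is asked for, a point or a joint stands for the part that bears it (a point fixed in the world has none). Each returns a list of dicts, best first, with "confidence" (0 to 1); they miss things now and then, are a little off and sometimes report something else, mostly with a low value. They report only what shows in the picture. A call takes as long as a camera call.
- ctrl.recognise(camera, query): "xyz" ([x, y, z] in m, in world coordinates, good to about 4 mm: the middle of the surface that is visible of it).
- ctrl.mark_of(camera, query): "xyz" ([x, y, z] in m, in world coordinates, good to about 4 mm: a listed point, or the origin of a listed thing).
The state is a dict: "time": time; "joint_positions": joint angles; "qd": joint speeds; "joint_torque": joint torques, N m; "position": TCP position; "tool_rot": TCP orientation; "ft_force": force on the tool from outside, world axes, zero at the start; "torque": the same for the moment, N m; "grip_width": opening from 0.0 (shut) to 1.0 (fully open); "grip_force": force on a finger pad.
Only numpy, scipy, OpenCV 4.12 (cv2) and the standard library are available. Lean on these libraries where they do the work, as an engineer would, in place of code of your own. Each camera call takes 0.05 s, during which the arm holds its last target. There are 200 camera calls.

TASK

Close up the wooden spice chest: with the fingertips, push both of its open drawers fully home and push its lid over and down until it lies flat on the chest, without letting it slam. Only push: do not pull a drawer further out or lift or shove the chest about, and leave the jars, jug and other things where they stand.

Things in the scene. Friction and masses are not known exactly. Their poses are not given: they have to be found in the camera images.
- chest: wooden spice chest, loose on the counter (about 3 kg). 150 mm deep (x), 300 wide (y), shell 80 tall. Origin: centre of its underside; x points from front to back (away from the robot, up to 0.3 rad askew), y to its left, z up. Two drawers side by side at the front, centred at y = +74.5 and -74.5 mm; above them a tray with closed tins under a hinged lid.
- drawer_left (a joint): how far the left (+y) drawer is out, in m: 0 = fully home, grows as it comes out along the chest's -x; starts 0.03 to 0.07, range 0 to 0.10. Slides with about 1.5 N of friction and stays where it is left
- drawer_left_face (a point): middle of the flat outer face of the left drawer's dark front, 21 mm above the counter. The front is 142 mm wide, 8 thick, from 6 to 46 mm above the counter; a finger scoop (36 wide, 10 deep) is cut in the middle of its top edge, so the middle is solid from 6 to 36 mm. With the drawer home this face is 83 mm in front of the chest's centre
- drawer_right (a joint): how far the right (-y) drawer is out, in m: 0 = fully home, grows as it comes out along the chest's -x; starts 0.03 to 0.07, range 0 to 0.10. Slides with about 1.5 N of friction and stays where it is left
- drawer_right_face (a point): middle of the flat outer face of the right drawer's dark front, 21 mm above the counter. The front is 142 mm wide, 8 thick, from 6 to 46 mm above the counter; a finger scoop (36 wide, 10 deep) is cut in the middle of its top edge, so the middle is solid from 6 to 36 mm. With the drawer home this face is 83 mm in front of the chest's centre
- lid (a joint): lid angle in rad: 0 = lying closed, flat on the chest; grows as it opens upward; starts standing open at 1.1 to 1.4, range 0 to 1.7. A stiff hinge (0.25 N m) holds it where it is left; it does not fall
- lid_hinge (a point): middle of the lid's hinge line, which runs along the chest's y at its back top edge: 75 mm behind the chest's centre, 81 mm above the counter
- lid_edge (a point): middle of the lid's free edge, 158 mm from the hinge. The lid is a 300 mm wide, 8 mm thick dark board; from the hinge it points to the chest's front when closed, and upward when open. Its outer face (the top when closed, facing back and up when open) lies 9 mm off the hinge line, its inner face 1 mm. Closed, its top is 90 mm above the counter
- jug: glass measuring jug, 96 mm wide, 130 mm tall, with a side handle. Loose, to be left alone. Origin: centre of its underside
- canister: orange plastic canister with twist cap, 90 mm wide, 150 mm tall. Loose, to be left alone. Origin: centre of its underside
- mug: blue mug, 80 mm wide, 90 mm tall. Loose, to be left alone. Origin: centre of its underside
- basket: empty round aluminium steamer basket, 200 mm wide (244 over its two ears), 85 mm tall. Loose, to be left alone. Origin: centre of its underside
- salt_jar: small glass jar with white cap, 48 mm wide, 75 mm tall, about 200 mm from the chest's centre on its left side. Loose, to be left alone. Origin: centre of its underside
- mortar: brass mortar, 72 mm wide, 65 mm tall, about 210 mm from the chest's centre on its right side. Loose, to be left alone. Origin: centre of its underside

How it is judged:
By the outcome, as a careful person would: the job done as asked, in the order asked, and still so for the second after the job is handed in, with the robot touching nothing.
It also fails if it takes over 56 s, if anything falls off the work surface, if the arm or the gripper's body presses on something with over 40 N, if the wrist force passes 120 N, or if a joint passes its speed limit or range.

## Working session

There is one attempt and no reset: what is moved stays moved. The work goes in short steps, Python scripts to look and compute and a shell command to move; the robot and the scene stay as the last step left them, time stands still between calls to the robot, and variables do not carry over. Pictures are saved under pics/ and viewed, at most 10 in all, crops included, and the job is handed in when it is done.

```bash
mkdir -p pics; ls; cat > h.py <<'E'
from bench import ctrl
import numpy as np, cv2
from scipy.spatial.transform import Rotation as R
def save(cam,fn):
    p,d=ctrl.get_image(cam); cv2.imwrite('pics/'+fn,p[:,:,::-1]); return p,d
def marks(cam,names):
    for n in names:
        r=ctrl.mark_of(cam,n)
        print(cam,n,[(np.round(a['xyz'],4).tolist(),round(a['confidence'],2)) for a in r[:2]])
def st():
    s=ctrl.get_state(); print(s['time'],np.round(s['position'],4),np.round(s['tool_rot'],3),np.round(s['joint_positions'],3),np.round(s['ft_force'],1),s['grip_width'])
    print(np.round(R.from_rotvec(s['tool_rot']).as_matrix(),3)); return s
E
python3 - <<'E'
from h import *
st()
for c in ['scene','side']:
    save(c,c+'0.png'); m=ctrl.camera_model(c); print(np.round(m['origin'],3))
    marks(c,['chest','drawer_left_face','drawer_right_face','lid_hinge','lid_edge','salt_jar','mortar','jug','canister','mug','basket'])
E
```

```text
pics
0.0 [ 0.1674 -0.6275  0.2405] [-3.113e+00 -4.080e-01  1.000e-03] [ 1.324  0.322 -0.07   1.452  0.023  1.371 -0.057] [ 0.7 -0.4 -0.6] 0.9990810578887728
[[ 0.966  0.258 -0.001]
 [ 0.258 -0.966  0.002]
 [-0.    -0.002 -1.   ]]
[0.8   0.789 1.169]
scene chest [([0.6203, 0.0826, -0.0032], 0.7)]
scene drawer_left_face [([0.5282, 0.1923, 0.0236], 0.85), ([0.3575, -0.3717, 0.0012], 0.28)]
scene drawer_right_face [([0.4586, 0.0545, 0.019], 0.7)]
scene lid_hinge [([0.6967, 0.0658, 0.0787], 0.9), ([0.6228, 0.0868, 0.0018], 0.33)]
scene lid_edge [([0.6456, 0.0777, 0.2352], 0.59)]
scene salt_jar [([0.6745, 0.2757, 0.0052], 0.83)]
scene mortar [([0.5464, -0.1084, -0.0048], 0.65)]
scene jug [([0.5385, -0.4892, -0.0028], 0.92)]
scene canister [([0.3438, 0.3791, -0.0031], 0.97)]
scene mug [([0.3567, -0.3713, 0.0007], 0.59)]
scene basket [([0.6061, 0.4782, 0.0008], 0.69)]
[0.057 1.003 1.197]
side chest [([0.6183, 0.0897, -0.0031], 0.74)]
side drawer_left_face [([0.5317, 0.184, 0.0251], 0.92)]
side drawer_right_face [([0.4621, 0.0525, 0.0204], 0.7), ([0.6074, 0.4717, 0.0031], 0.6)]
side lid_hinge [([0.6904, 0.062, 0.0839], 0.98)]
side lid_edge [([0.6425, 0.0823, 0.2318], 0.91)]
side salt_jar [([0.6774, 0.2774, 0.0013], 0.71)]
side mortar [([0.5512, -0.106, -0.0003], 0.82), ([0.6079, 0.4759, -0.0036], 0.23)]
side jug [([0.5385, -0.4903, 0.0021], 0.68)]
side canister [([0.3468, 0.3851, 0.0001], 0.73)]
side mug [([0.3579, -0.3692, 0.0012], 0.86)]
side basket [([0.606, 0.4754, 0.0012], 0.98)]
```

```bash
python3 -c "
import cv2,numpy as np
a=[cv2.resize(cv2.imread('pics/%s0.png'%c),(400,300)) for c in('scene','side')]
" ; ls pics
```

```text
scene0.png
side0.png
```

View pics/scene0.png

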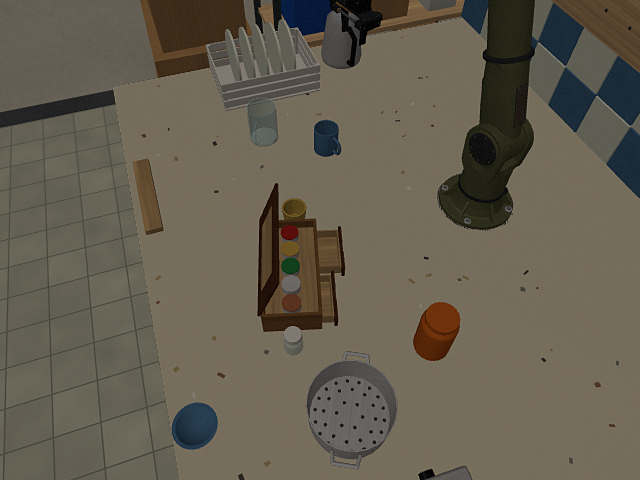

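View pics/side0.png

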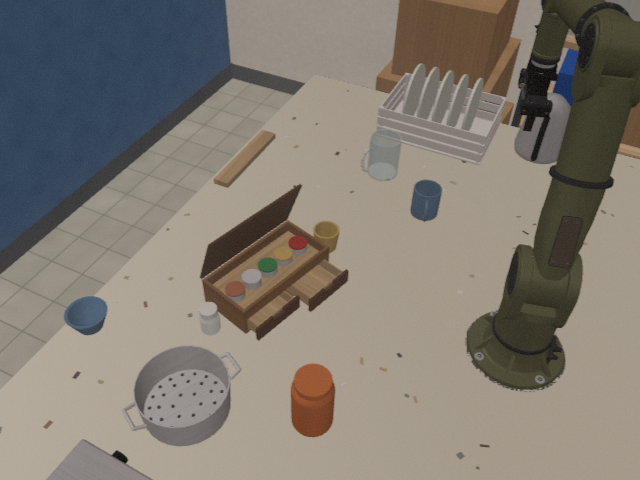

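The scene view shows the chest at about (290,270). Its lid stands open on the far side from the robot, and the two drawers stick out at (330,250) and (330,300). The salt jar is at (293,340), the mortar at (293,210), and the area in front of the drawers is clear. The side view agrees with this.

```bash
cat > fit.py <<'E'
from h import *
from scipy.optimize import least_squares
def fit(cams=('scene','side'),n=2,show=True):
    obs=[]
    for _ in range(n):
        for c in cams:
            ctrl.get_image(c)
            for k in ['chest','drawer_left_face','drawer_right_face','lid_hinge','lid_edge']:
                r=ctrl.mark_of(c,k)
                if r and r[0]['confidence']>.5: obs.append((k,np.array(r[0]['xyz'])))
    def pts(p):
        x,y,a,dl,dr,th=p
        L=dict(chest=(0,0,0),drawer_left_face=(-.083-dl,.0745,.021),drawer_right_face=(-.083-dr,-.0745,.021),lid_hinge=(.075,0,.081),lid_edge=(.075-.158*np.cos(th),0,.081+.158*np.sin(th)))
        Rm=R.from_euler('z',a)
        return {k:Rm.apply(v)+[x,y,0] for k,v in L.items()}
    f=lambda p:np.concatenate([(pts(p)[k]-v) for k,v in obs])*1000
    r=least_squares(f,[.62,.086,-.28,.03,.06,1.24],loss='soft_l1',f_scale=5,x_scale=[.01,.01,.05,.01,.01,.1])
    if show: print('x y yaw dl dr lid',np.round(r.x,4),'rms mm',round(np.sqrt(np.mean(f(r.x)**2)),2),len(obs))
    return r.x
E
python3 - <<'E'
from fit import *
fit()
s=ctrl.get_state(); m=ctrl.camera_model('wrist'); T=R.from_rotvec(s['tool_rot'])
print('wrist cam in tool',np.round(T.inv().apply(np.array(m['origin'])-s['position']),3))
E
```

```text
x y yaw dl dr lid [ 0.622   0.0862 -0.2799  0.0336  0.0632  1.2454] rms mm 1.98 19
wrist cam in tool [ 0.082  0.    -0.145]
```

```bash
cat > go.py <<'E'
# usage: go.py X Y Z : chest-frame target of the TCP (mm) -> tx ty tz turn
import sys
from h import *
C=np.array([.622,.0862,0]); A=-.28
Rc=R.from_euler('z',A)
s=ctrl.get_state(); T=R.from_rotvec(s['tool_rot']); p=np.array(s['position'])
print('t',round(s['time'],2),'chest-frame TCP mm',np.round(Rc.inv().apply(p-C)*1000,1),'F chest',np.round(Rc.inv().apply(s['ft_force']),1),'r',round(np.hypot(*p[:2]),3),'q',np.round(s['joint_positions'],2))
if len(sys.argv)>3:
    d=T.inv().apply(Rc.apply(np.array(list(map(float,sys.argv[1:4])))/1000)+C-p)*1000
    want=Rc*R.from_matrix(np.array([[-1,0,0],[0,1,0],[0,0,-1]]).T)
    rv=(T.inv()*want).as_rotvec()
    print('shift',np.round(d,1),'len',round(np.linalg.norm(d)),'rotvec units',np.round(np.degrees(rv)/5,2))
E
python3 -m crank '[{"tx":50,"ty":-34,"tz":-4,"turn":-2},{"tx":100,"ty":-68,"tz":-8,"turn":-4},{"tx":150,"ty":-102,"tz":-12,"turn":-6},{"tx":200,"ty":-136,"tz":-16,"turn":-8},{"tx":250,"ty":-170,"tz":-20,"turn":-10}]' 0 20
python3 go.py -176 -74.5 200
```

```text
time: 3.02
position: [0.3664, -0.3977, 0.262]
tool_rot: [2.645, 1.694, -0.0]
ft_force: [0.3, -0.8, 0.4]
grip_width: 0.516
grip_force: 0.0
t 3.02 chest-frame TCP mm [-111.9 -535.7  262. ] F chest [ 0.5 -0.7  0.4] r 0.541 q [ 1.1   0.09 -0.34  1.68  0.03  1.37  0.32]
shift [ 446.3 -133.1   61.6] len 470 rotvec units [ 0.000e+00  1.000e-02 -1.974e+01]
```

```bash
python3 -m crank '[{"tx":55,"ty":-10,"tz":0,"turn":-2},{"tx":110,"ty":-20,"tz":0,"turn":-4},{"tx":165,"ty":-30,"tz":0,"turn":-6},{"tx":220,"ty":-40,"tz":0,"turn":-8},{"tx":275,"ty":-50,"tz":0,"turn":-10}]'
python3 go.py -180 -74.5 150
```

```text
time: 3.65
position: [0.4367, -0.1273, 0.2619]
tool_rot: [1.681, 2.652, -0.001]
ft_force: [1.8, -0.0, 0.3]
grip_width: 0.019
grip_force: 0.0
t 3.65 chest-frame TCP mm [-119.  -256.4  261.9] F chest [1.8 0.5 0.3] r 0.455 q [ 0.87 -0.1  -0.59  1.86 -0.06  1.37  0.73]
shift [177.   74.2 111.7] len 222 rotvec units [-0.    0.02 -9.74]
```

```bash
python3 -m crank '[{"tx":36,"ty":15,"tz":12,"turn":-2},{"tx":72,"ty":30,"tz":24,"turn":-4},{"tx":108,"ty":45,"tz":36,"turn":-6},{"tx":144,"ty":60,"tz":60,"turn":-8},{"tx":177,"ty":74,"tz":100,"turn":-9.7}]'
python3 go.py -180 -74.5 42
python3 - <<'E'
from h import *
save('side','side1.png'); marks('side',['drawer_right_face'])
E
```

```text
time: 4.28
position: [0.43, 0.064, 0.1621]
tool_rot: [0.444, 3.106, -0.001]
ft_force: [0.3, -0.6, -1.0]
grip_width: 0.004
grip_force: 0.0
t 4.28 chest-frame TCP mm [-178.4  -74.4  162.1] F chest [ 0.4 -0.5 -1. ] r 0.435 q [ 0.63 -0.08 -0.8   2.04 -0.06  1.16  1.15]
shift [ 2.200e+00 -1.000e-01  1.201e+02] len 120 rotvec units [ 0.    0.05 -0.04]
side drawer_right_face [([0.4608, 0.055, 0.0182], 0.97)]
```

View pics/side1.png

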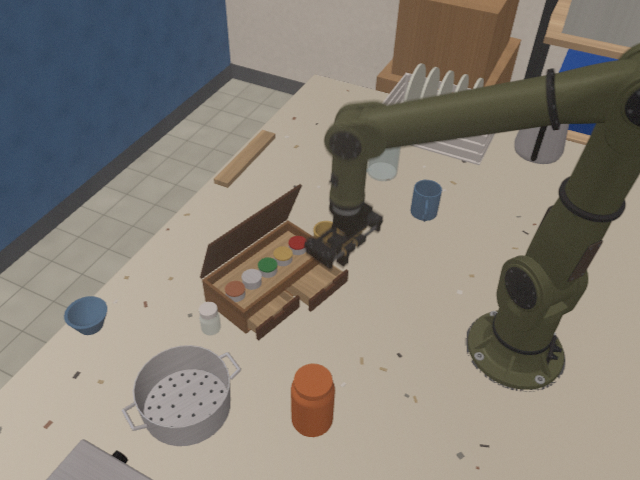

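The side view shows the gripper clear of everything, above and in front of the right drawer at about (345,245). The wide side of its body runs along the drawer fronts. Next I descend.

```bash
python3 -m crank '[{"tx":2,"tz":30},{"tx":2,"tz":65},{"tx":2,"tz":95},{"tx":2,"tz":115},{"tx":2,"tz":120}]'
python3 go.py -93 -74.5 42
```

```text
t 4.38 chest-frame TCP mm [-183.1  -73.2  158.5] F chest [-0.1 -0.1  0.5] r 0.431 q [ 0.63 -0.08 -0.8   2.04 -0.06  1.16  1.14]
shift [-90.8  -1.2 116. ] len 147 rotvec units [-0.01 -0.07 -0.  ]$[0]: bad value
```

```bash
python3 -m crank '[{"tx":0,"ty":0,"tz":30,"turn":0},{"tx":0,"ty":0,"tz":65,"turn":0},{"tx":0,"ty":0,"tz":95,"turn":0},{"tx":0,"ty":0,"tz":113,"turn":0},{"tx":0,"ty":0,"tz":117,"turn":0}]'
python3 go.py -93 -74.5 42
```

```text
time: 5.0
position: [0.4285, 0.062, 0.044]
tool_rot: [-0.454, -3.107, 0.0]
ft_force: [-1.1, -0.1, 0.1]
grip_width: 0.008
grip_force: 0.0
t 5.0 chest-frame TCP mm [-179.2  -76.7   44. ] F chest [-1.  -0.4  0.1] r 0.433 q [ 0.59  0.13 -0.82  2.15  0.12  0.9   0.98]
shift [-86.2   3.1   1.9] len 86 rotvec units [-0.   -0.02 -0.12]
```

```bash
python3 -m crank '[{"tx":-8,"ty":1,"tz":0,"turn":0},{"tx":-16,"ty":2,"tz":0,"turn":0},{"tx":-24,"ty":3,"tz":0,"turn":0},{"tx":-32,"ty":3,"tz":0,"turn":0},{"tx":-40,"ty":3,"tz":0,"turn":0}]'
python3 go.py; python3 -m crank '[{"tx":-8,"ty":0,"tz":0,"turn":0},{"tx":-16,"ty":0,"tz":0,"turn":0},{"tx":-24,"ty":0,"tz":0,"turn":0},{"tx":-30,"ty":0,"tz":0,"turn":0},{"tx":-34,"ty":0,"tz":0,"turn":0}]'
python3 go.py -93 -74.5 42
```

```text
time: 5.62
position: [0.4685, 0.0541, 0.0446]
tool_rot: [-0.452, -3.109, -0.0]
ft_force: [-0.6, -0.0, 1.0]
grip_width: 0.006
grip_force: 0.8
t 5.62 chest-frame TCP mm [-138.6  -73.2   44.6] F chest [-0.5 -0.2  1. ] r 0.472 q [ 0.57  0.23 -0.79  2.07  0.2   0.92  0.95]
time: 6.25
position: [0.501, 0.0445, 0.0444]
tool_rot: [-0.452, -3.109, -0.0]
ft_force: [-1.6, 1.4, 0.4]
grip_width: 0.004
grip_force: 0.8
t 6.25 chest-frame TCP mm [-104.8  -73.5   44.4] F chest [-1.9  1.   0.4] r 0.503 q [ 0.55  0.29 -0.77  2.    0.25  0.94  0.94]
shift [-11.8  -0.9   2.4] len 12 rotvec units [ 0.  -0.  -0.1]
```

```bash
python3 -m crank '[{"tx":-2,"ty":0,"tz":0,"turn":0},{"tx":-4,"ty":0,"tz":0,"turn":0},{"tx":-6,"ty":0,"tz":0,"turn":0},{"tx":-7,"ty":0,"tz":0,"turn":0},{"tx":-8,"ty":0,"tz":0,"turn":0}]' >/dev/null
python3 go.py; python3 - <<'E'
from h import *
marks('side',['drawer_right_face']); p,d=ctrl.get_image('side'); marks('side',['drawer_right_face']); cv2.imwrite('pics/side2.png',cv2.resize(p[200:350,190:390,::-1],(800,600),interpolation=cv2.INTER_CUBIC))
E
python3 -m crank '[{"tx":-1,"ty":0,"tz":0,"turn":0},{"tx":-1,"ty":0,"tz":0,"turn":0}]' | grep -E "force"; python3 go.py
```

```text
t 6.88 chest-frame TCP mm [-97.1 -73.8  44.5] F chest [-1.4  1.1  0.6] r 0.51 q [ 0.55  0.31 -0.76  1.98  0.26  0.95  0.94]
side drawer_right_face [([0.4608, 0.055, 0.0182], 0.97)]
side drawer_right_face [([0.5203, 0.0367, 0.0212], 0.66)]
ft_force: [-0.7, 0.3, 0.5]
grip_force: 0.6
t 7.28 chest-frame TCP mm [-95.9 -73.8  44.5] F chest [-0.7  0.1  0.5] r 0.511 q [ 0.55  0.31 -0.76  1.98  0.26  0.95  0.94]
```

View pics/side2.png

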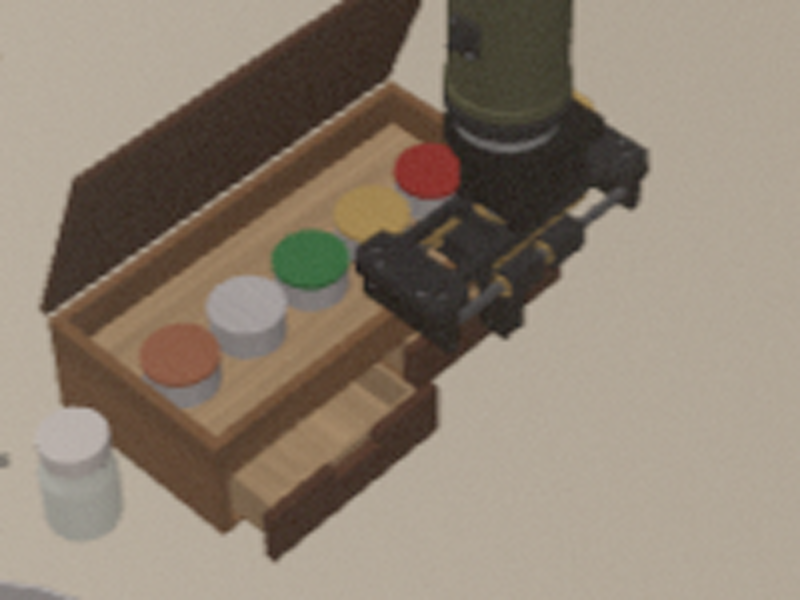

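The crop shows the right drawer nearly home under the gripper (its front at about (490,300)). The left drawer is still out at (350,470). I continue in small steps and watch the force.

```bash
python3 -m crank '[{"tx":-1,"ty":0,"tz":0,"turn":0},{"tx":-1,"ty":0,"tz":0,"turn":0}]' >/dev/null; python3 go.py;  python3 -m crank '[{"tx":-1,"ty":0,"tz":0,"turn":0},{"tx":-1,"ty":0,"tz":0,"turn":0}]' >/dev/null; python3 go.py
```

```text
t 7.53 chest-frame TCP mm [-94.9 -73.9  44.5] F chest [-0.9  0.2  0.4] r 0.512 q [ 0.55  0.31 -0.76  1.98  0.26  0.95  0.94]
t 7.78 chest-frame TCP mm [-94.7 -73.9  44.4] F chest [-4.4 -0.8  2.5] r 0.512 q [ 0.55  0.31 -0.76  1.97  0.26  0.95  0.94]
```

```bash
python3 -m crank '[{"tx":-0.6,"ty":0,"tz":0,"turn":0},{"tx":-0.6,"ty":0,"tz":0,"turn":0}]' >/dev/null; python3 go.py
```

```text
t 8.03 chest-frame TCP mm [-94.6 -73.8  44.4] F chest [-6.2 -0.2  4.7] r 0.512 q [ 0.55  0.32 -0.76  1.97  0.26  0.95  0.94]
```

```bash
python3 -m crank '[{"tx":20,"ty":0,"tz":0,"turn":0},{"tx":55,"ty":10,"tz":0,"turn":0},{"tx":56,"ty":60,"tz":0,"turn":0},{"tx":56,"ty":110,"tz":0,"turn":0},{"tx":56,"ty":148,"tz":0,"turn":0}]' >/dev/null; python3 go.py -94.6 74.5 44
python3 - <<'E'
from fit import *
fit(n=1)
E
```

```text
t 8.65 chest-frame TCP mm [-146.9   77.1   45.1] F chest [-1.   0.  -0.4] r 0.541 q [ 0.27  0.39 -0.81  1.91  0.34  0.98  0.59]
shift [-52.3  -2.2   1.2] len 52 rotvec units [ 0.02  0.03 -0.1 ]
x y yaw dl dr lid [ 0.6199  0.0853 -0.2839  0.0307 -0.0023  1.2487] rms mm 1.74 10
```

```bash
python3 -m crank '[{"tx":-8,"ty":-1,"tz":0,"turn":0},{"tx":-16,"ty":-2,"tz":0,"turn":0},{"tx":-24,"ty":-2,"tz":0,"turn":0},{"tx":-32,"ty":-2,"tz":0,"turn":0},{"tx":-39,"ty":-2,"tz":0,"turn":0}]' >/dev/null; python3 go.py;  python3 -m crank '[{"tx":-3,"ty":0,"tz":0,"turn":0},{"tx":-5,"ty":0,"tz":0,"turn":0},{"tx":-7,"ty":0,"tz":0,"turn":0},{"tx":-8,"ty":0,"tz":0,"turn":0},{"tx":-9,"ty":0,"tz":0,"turn":0}]' >/dev/null; python3 go.py
```

```text
t 9.88 chest-frame TCP mm [-108.9   72.3   44.3] F chest [-1.9  0.2  1.2] r 0.569 q [ 0.28  0.45 -0.78  1.84  0.37  1.01  0.62]
t 10.5 chest-frame TCP mm [-100.3   72.2   44.4] F chest [-1.4  0.  -0.7] r 0.576 q [ 0.28  0.46 -0.78  1.82  0.38  1.01  0.63]
```

```bash
python3 -m crank '[{"tx":-1,"ty":0,"tz":0,"turn":0},{"tx":-2,"ty":0,"tz":0,"turn":0},{"tx":-3,"ty":0,"tz":0,"turn":0},{"tx":-3.5,"ty":0,"tz":0,"turn":0}]' >/dev/null; python3 go.py;  python3 -m crank '[{"tx":-1,"ty":0,"tz":0,"turn":0},{"tx":-1,"ty":0,"tz":0,"turn":0}]' >/dev/null; python3 go.py;python3 -m crank '[{"tx":-1,"ty":0,"tz":0,"turn":0},{"tx":-1,"ty":0,"tz":0,"turn":0}]' >/dev/null; python3 go.py
```

```text
t 11.0 chest-frame TCP mm [-96.5  72.3  44.5] F chest [-1.6 -0.8 -1.4] r 0.579 q [ 0.28  0.46 -0.78  1.82  0.38  1.02  0.63]
t 11.25 chest-frame TCP mm [-95.4  72.3  44.6] F chest [-1.4 -0.5 -1.2] r 0.58 q [ 0.28  0.47 -0.78  1.81  0.38  1.02  0.63]
t 11.5 chest-frame TCP mm [-94.4  72.3  44.6] F chest [-1.4  0.3 -0.3] r 0.58 q [ 0.28  0.47 -0.77  1.81  0.38  1.02  0.63]
```

```bash
for i in 1; do python3 -m crank '[{"tx":-1,"ty":0,"tz":0,"turn":0},{"tx":-1,"ty":0,"tz":0,"turn":0}]' >/dev/null; python3 go.py; done; python3 -m crank '[{"tx":-0.6,"ty":0,"tz":0,"turn":0},{"tx":-0.6,"ty":0,"tz":0,"turn":0}]' >/dev/null; python3 go.py
```

```text
t 11.75 chest-frame TCP mm [-94.2  72.3  44.5] F chest [-3.4 -0.6  1.5] r 0.581 q [ 0.28  0.47 -0.77  1.81  0.38  1.02  0.63]
t 12.0 chest-frame TCP mm [-94.2  72.3  44.5] F chest [-5.  -1.2  3.7] r 0.581 q [ 0.28  0.47 -0.77  1.81  0.38  1.02  0.63]
```

```bash
sed -i 's/C=np.array.*; A/C=np.array([.6202,.0860,0]); A/' go.py; python3 -m crank '[{"tx":20,"ty":0,"tz":0,"turn":0},{"tx":40,"ty":0,"tz":-40,"turn":0},{"tx":50,"ty":0,"tz":-100,"turn":0},{"tx":50,"ty":0,"tz":-160,"turn":0},{"tx":50,"ty":0,"tz":-220,"turn":0}]' >/dev/null; python3 go.py 85 0 305;
python3 - <<'E'
from fit import *
fit(n=1)
E
```

```text
t 12.62 chest-frame TCP mm [-140.3   73.4  267.2] F chest [ 1.1  0.2 -0.2] r 0.542 q [ 0.41  0.15 -0.9   1.66  0.13  1.38  0.77]
shift [-226.2  -71.3  -36.9] len 240 rotvec units [ 0.01  0.05 -0.1 ]
x y yaw dl dr lid [ 6.2180e-01  8.5900e-02 -2.6990e-01 -1.1000e-03 -1.8700e-02  1.2447e+00] rms mm 28.57 8
```

```bash
python3 -m crank '[{"tx":-20,"ty":-8,"tz":-40,"turn":0},{"tx":-70,"ty":-25,"tz":-42,"turn":0},{"tx":-120,"ty":-40,"tz":-42,"turn":0},{"tx":-170,"ty":-55,"tz":-42,"turn":0},{"tx":-226,"ty":-71,"tz":-40,"turn":0}]' >/dev/null; python3 go.py 85 0 221;
python3 - <<'E'
from fit import *
p,d=ctrl.get_image('side'); 
for k in ['drawer_left_face','drawer_right_face','lid_edge']: marks('side',[k])
cv2.imwrite('pics/side3.png',cv2.resize(p[150:360,150:430,::-1],(800,600),interpolation=cv2.INTER_CUBIC))
E
```

```text
t 13.85 chest-frame TCP mm [ 85.5   0.  304.3] F chest [0.1 1.2 0.1] r 0.705 q [ 0.36  0.53 -0.78  1.17  0.36  1.58  0.94]
shift [ 0.5 -0.  83.3] len 83 rotvec units [ 0.   0.  -0.1]
side drawer_left_face [([0.5617, 0.1792, 0.0247], 0.72)]
side drawer_right_face [([0.5252, 0.0393, 0.0212], 0.64), ([0.5604, 0.1781, 0.0236], 0.4)]
side lid_edge [([0.6446, 0.0849, 0.232], 0.79)]
```

View pics/side3.png

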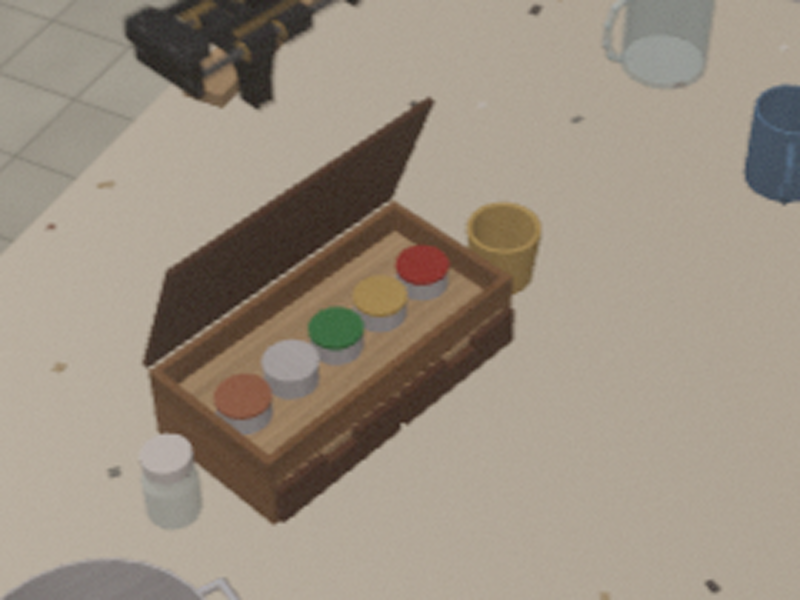

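The crop shows both drawer fronts flush (line from (280,500) to (510,330)), the chest in place, and the gripper above and behind the lid's free edge. Next I go down behind the lid.

```bash
python3 -m crank '[{"tx":0,"ty":0,"tz":25,"turn":0},{"tx":0,"ty":0,"tz":50,"turn":0},{"tx":0,"ty":0,"tz":72,"turn":0},{"tx":8,"ty":0,"tz":82,"turn":0},{"tx":16,"ty":0,"tz":83,"turn":0}]' >/dev/null; python3 go.py 53 0 221
python3 -m crank '[{"tx":4,"ty":0,"tz":0,"turn":0},{"tx":8,"ty":0,"tz":0,"turn":0},{"tx":12,"ty":0,"tz":0,"turn":0},{"tx":15,"ty":0,"tz":0,"turn":0},{"tx":18,"ty":0,"tz":0,"turn":0}]' >/dev/null; python3 go.py 35.8 0 215.5
```

```text
t 14.68 chest-frame TCP mm [ 66.4   1.2 221.6] F chest [ 0.5 -1.1  0.5] r 0.688 q [ 0.4   0.52 -0.78  1.35  0.36  1.41  0.91]
shift [13.4 -1.3  0.6] len 13 rotvec units [-0.   -0.01 -0.09]
t 15.3 chest-frame TCP mm [ 50.5   0.6 221.6] F chest [ 1.8 -0.1 -0.7] r 0.673 q [ 0.41  0.49 -0.79  1.39  0.34  1.4   0.91]
shift [14.7 -0.8  6.1] len 16 rotvec units [ 0.    0.01 -0.11]
```

```bash
python3 -m crank '[{"tx":6,"ty":0,"tz":2.5,"turn":0},{"tx":12.5,"ty":0,"tz":5.5,"turn":0},{"tx":18.5,"ty":0,"tz":8.5,"turn":0},{"tx":24,"ty":0,"tz":11.5,"turn":0},{"tx":29.5,"ty":0,"tz":14.5,"turn":0}]' >/dev/null; python3 go.py 3.9 0 196
python3 - <<'E'
from h import *
ctrl.get_image('side'); marks('side',['lid_edge','chest'])
E
```

```text
t 15.93 chest-frame TCP mm [ 20.    0.9 206.8] F chest [ 1.1 -0.1  1.2] r 0.645 q [ 0.44  0.44 -0.8   1.49  0.32  1.35  0.89]
shift [16.1 -1.1 10.8] len 19 rotvec units [-0.  -0.  -0.1]
side lid_edge [([0.6055, 0.0929, 0.209], 0.63)]
side chest [([0.6185, 0.0872, 0.0007], 0.9)]
```

```bash
python3 -m crank '[{"tx":6,"ty":0,"tz":4,"turn":0},{"tx":12,"ty":0,"tz":8,"turn":0},{"tx":18,"ty":0,"tz":12.5,"turn":0},{"tx":23.5,"ty":0,"tz":18,"turn":0},{"tx":29,"ty":0,"tz":24,"turn":0}]' >/dev/null; python3 go.py -20.9 0 167.8
python3 -m crank '[{"tx":3,"ty":0,"tz":3,"turn":0},{"tx":5.5,"ty":0,"tz":6,"turn":0},{"tx":8,"ty":0,"tz":9,"turn":0},{"tx":10,"ty":0,"tz":12,"turn":0},{"tx":12,"ty":0,"tz":15,"turn":0}]' >/dev/null; python3 go.py -32.2 0 145.5
python3 - <<'E'
from h import *
ctrl.get_image('side'); marks('side',['lid_edge','chest'])
E
```

```text
t 16.7 chest-frame TCP mm [ -9.    1.2 182.6] F chest [ 1.3  0.5 -0. ] r 0.618 q [ 0.46  0.4  -0.82  1.59  0.3   1.28  0.88]
shift [11.9 -1.3 14.8] len 19 rotvec units [-0.  -0.  -0.1]
t 17.32 chest-frame TCP mm [-20.6   1.3 167.8] F chest [1.4 0.3 0.4] r 0.608 q [ 0.46  0.39 -0.82  1.63  0.3   1.25  0.87]
shift [11.6 -1.4 22.3] len 25 rotvec units [-0.  -0.  -0.1]
side lid_edge [([0.5596, 0.1082, 0.161], 0.83)]
side chest [([0.5606, 0.1067, 0.1602], 0.64)]
```

```bash
python3 -m crank '[{"tx":2.5,"ty":0,"tz":4.5,"turn":0},{"tx":5,"ty":0,"tz":9,"turn":0},{"tx":7.5,"ty":0,"tz":13.5,"turn":0},{"tx":9.5,"ty":0,"tz":18,"turn":0},{"tx":11.5,"ty":0,"tz":22,"turn":0}]' >/dev/null; python3 go.py -36.2 0 133.6
python3 -m crank '[{"tx":1,"ty":0,"tz":3,"turn":0},{"tx":2,"ty":0,"tz":6,"turn":0},{"tx":3,"ty":0,"tz":8.5,"turn":0},{"tx":3.5,"ty":0,"tz":10.5,"turn":0},{"tx":4,"ty":0,"tz":12,"turn":0}]' >/dev/null; python3 go.py -39 0 121.5
python3 -m crank '[{"tx":0.5,"ty":0,"tz":2.5,"turn":0},{"tx":1,"ty":0,"tz":5,"turn":0},{"tx":1.5,"ty":0,"tz":7.5,"turn":0},{"tx":2,"ty":0,"tz":10,"turn":0},{"tx":2.5,"ty":0,"tz":12,"turn":0}]' >/dev/null; python3 go.py -40.5 0 109
```

```text
t 18.1 chest-frame TCP mm [-32.1   1.4 145.7] F chest [ 1.  -0.4  0.6] r 0.598 q [ 0.46  0.39 -0.82  1.68  0.3   1.2   0.85]
shift [ 4.1 -1.4 12.1] len 13 rotvec units [-0.   0.  -0.1]
t 18.73 chest-frame TCP mm [-36.    1.4 133.9] F chest [-0.9  0.2  0.3] r 0.594 q [ 0.46  0.39 -0.82  1.7   0.31  1.18  0.85]
shift [ 3.  -1.4 12.4] len 13 rotvec units [-0.   0.  -0.1]
t 19.35 chest-frame TCP mm [-38.5   1.5 121.8] F chest [ 0.  -0.8  1.3] r 0.592 q [ 0.46  0.4  -0.81  1.72  0.31  1.16  0.84]
shift [ 1.9 -1.5 12.8] len 13 rotvec units [-0.  -0.  -0.1]
```

```bash
python3 -m crank '[{"tx":0.4,"ty":0,"tz":2,"turn":0},{"tx":0.8,"ty":0,"tz":4,"turn":0},{"tx":1.2,"ty":0,"tz":6,"turn":0},{"tx":1.4,"ty":0,"tz":8,"turn":0},{"tx":1.5,"ty":0,"tz":9.5,"turn":0}]' >/dev/null; python3 go.py
python3 -m crank '[{"tx":0,"ty":0,"tz":0.7,"turn":0},{"tx":0,"ty":0,"tz":1.4,"turn":0},{"tx":0,"ty":0,"tz":2,"turn":0},{"tx":0,"ty":0,"tz":2.5,"turn":0},{"tx":0,"ty":0,"tz":2.5,"turn":0}]' >/dev/null; python3 go.py
```

```text
t 19.98 chest-frame TCP mm [-39.9   1.5 112.4] F chest [ 0.8 -0.   1.1] r 0.591 q [ 0.45  0.41 -0.81  1.73  0.32  1.14  0.83]
t 20.6 chest-frame TCP mm [-40.1   1.5 109.9] F chest [-0.5 -0.2 -0.5] r 0.59 q [ 0.45  0.41 -0.81  1.74  0.32  1.14  0.83]
```

```bash
python3 -m crank '[{"tx":0,"ty":0,"tz":0.5,"turn":0},{"tx":0,"ty":0,"tz":1,"turn":0},{"tx":0,"ty":0,"tz":1,"turn":0}]' >/dev/null; python3 go.py
python3 -m crank '[{"tx":0,"ty":0,"tz":0.5,"turn":0},{"tx":0,"ty":0,"tz":1,"turn":0},{"tx":0,"ty":0,"tz":1,"turn":0}]' >/dev/null; python3 go.py
```

```text
t 20.98 chest-frame TCP mm [-40.1   1.5 109.5] F chest [-2.2 -1.   5.8] r 0.59 q [ 0.45  0.41 -0.81  1.74  0.32  1.14  0.83]
t 21.35 chest-frame TCP mm [-40.1   1.5 109.4] F chest [-5.7 -3.  10.8] r 0.59 q [ 0.45  0.41 -0.81  1.74  0.32  1.14  0.83]
```

The lid has bottomed out: the force rises sharply with no further travel, and the height is the closed height. I lift off and check.

```bash
python3 -m crank '[{"tx":0,"ty":0,"tz":-4,"turn":0},{"tx":0,"ty":0,"tz":-30,"turn":0},{"tx":0,"ty":0,"tz":-80,"turn":0},{"tx":0,"ty":0,"tz":-140,"turn":0},{"tx":40,"ty":0,"tz":-180,"turn":0}]' >/dev/null; python3 go.py
python3 - <<'E'
from h import *
p,d=save('side','x.png'); marks('side',['lid_edge','lid_hinge','drawer_left_face','drawer_right_face','salt_jar','mortar'])
cv2.imwrite('pics/side4.png',cv2.resize(p[150:360,150:430,::-1],(800,600),interpolation=cv2.INTER_CUBIC))
ctrl.get_image('scene'); marks('scene',['lid_edge','chest','drawer_left_face','drawer_right_face'])
# plane of lid from depth
m=ctrl.camera_model('side');K=m['intrinsics'];o=np.array(m['orientation']);Rm=R.from_rotvec(o) if o.shape==(3,) else (R.from_matrix(o) if o.shape==(3,3) else R.from_quat(o))
v,u=np.mgrid[0:480,0:640]; P=np.stack([(u-K[0][2])/K[0][0]*d,(v-K[1][2])/K[1][1]*d,d],-1).reshape(-1,3)
W=Rm.apply(P)+m['origin']; q=R.from_euler('z',-.28).inv().apply(W-[.6202,.086,0])
i=(d.ravel()>0)&(abs(q[:,0])<65)&(abs(q[:,1])<.13)&(q[:,0]>-.07)&(q[:,0]<.065)&(q[:,2]>.06)&(q[:,2]<.12)
c=np.linalg.lstsq(np.c_[q[i,:2],np.ones(i.sum())],q[i,2],rcond=None)[0]; print('lid plane z=ax+by+c',np.round(c,4),i.sum())
E
```

```text
t 21.98 chest-frame TCP mm [-77.7   1.3 290.3] F chest [ 0.4 -0.3  1.5] r 0.557 q [ 0.54  0.18 -0.88  1.59  0.14  1.43  0.93]
side lid_edge [([0.5409, 0.1118, 0.0863], 0.56), ([0.6909, 0.0626, 0.0826], 0.21)]
side lid_hinge [([0.6883, 0.0615, 0.0847], 0.9), ([0.5619, 0.1792, 0.0239], 0.33)]
side drawer_left_face [([0.5624, 0.1785, 0.025], 0.86)]
side drawer_right_face [([0.5201, 0.0374, 0.0206], 0.63)]
side salt_jar [([0.6731, 0.2786, 0.0018], 0.67)]
side mortar [([0.5496, -0.1031, 0.0022], 0.55)]
scene lid_edge [([0.5411, 0.1103, 0.087], 0.6)]
scene chest [([0.6233, 0.0847, -0.0005], 0.93)]
scene drawer_left_face []
scene drawer_right_face []
lid plane z=ax+by+c [ 0.0002 -0.0003  0.0897] 4057
```

View pics/side4.png

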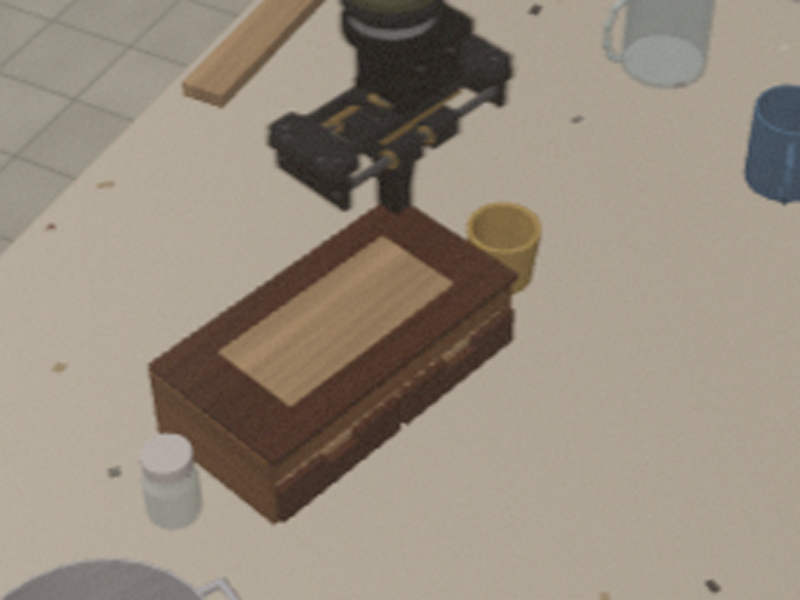

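The crop shows the lid flat on the chest. Depth gives the lid top level at 89.7 mm, both drawer fronts are flush, and the salt jar at (170,480) and mortar at (505,245) haven't moved. The gripper is clear above, so I hold briefly and hand in.

```bash
python3 -m crank '[{"tx":0,"ty":0,"tz":0,"turn":0},{"tx":0,"ty":0,"tz":0,"turn":0}]' >/dev/null; python3 -c "
from bench import ctrl
print(ctrl.close_job())"
```

```text
the job is handed in; nothing more can be done
None
```

The chest is closed and handed in at about 22 s: both drawers are fully home, the lid lies flat after a slow, controlled push, and the chest, salt jar and mortar measured in place (nothing else was touched).

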